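# Stow the flashlight under the flush sliding panel

## Robot

A 6-joint arm with a two-finger parallel gripper is mounted at the origin on the work surface. World frame = base frame: x ahead of the robot, y to its left, z up, the work surface at z = 0. Lengths are in mm, angles in rad, forces in N, time in s.
With the tool pointing down it reaches from about 300 to 750 mm from the base axis. Payload 8.5 kg.
Tool frame: the origin (TCP) lies midway between the tips of the shut fingers; the grasp point (between the pads) lies 19 mm behind it (env.grip_point_offset is the distance from the TCP to the grasp point, in mm); z points along the fingers, y is the line along which they close (so a half turn about z gives the same grasp; the last joint's range is limited). The gripper opens to 88 mm and grips with 3 to 60 N. Pads are 18 mm wide; open, the fingers measure 123 mm over their backs; the gripper's body (75 mm by 187 mm) begins 45 mm behind the grasp point.
Start: joints at [-1.434, 0.381, 1.297, -0, 1.464, -0.215], TCP at [189.517, -516.298, 206.348] pointing down, gripper open.
Joint ranges: [-3.11, 3.11], [-0.89, 2.33], [0.22, 2.48], [-1.42, 4.56], [0.17, 2.85], [-2.88, 2.88]. Speed limits (rad/s): [2.39, 2.39, 3.14, 3.14, 3.14, 3.14].

## Interface

Orientations are given as a 3x3 rotation matrix whose columns are the frame's x, y, z axes.
In Python, from bench import env gives the robot as it stands.
- The arm moves only by the tool move_arm, never from a script. Its argument "targets" is a list of rows, each a list of 7 numbers: the turn, a rotation vector about the tool's x, y, z in rad, then the shift along the tool's x, y, z in m, then the finger opening in m, from 0 to 0.0881. In form: [[ax, ay, az, dx, dy, dz, jaw], ...]. A call has 1 to 20 rows; each row is the pose to reach, as a shift and turn from the pose commanded when the call began, along the tool's axes at that moment; what a row does not reach only later rows make up. A row lasts 1/10 s, in which the tool goes at most 50 mm and 8.59 degrees, less where a joint would pass 70% of its speed; a pose out of reach is approached as far as the arm can. A call with a gripper value outside its range is refused whole. The fingers move at their own pace and stop on an object; the grip force is fixed at half the most. Time passes only in rows, so rows that repeat a pose let the fingers close. It gives the time, the measured TCP pose, the force, the opening and the grip force at its end, in the units of the state.
- env.get_obs(): the state, without advancing time (a new reading comes with each control period).
- env.read_camera(name): name is "scene" or "top"; returns a dict with "img" (480x640x3 uint8, blue, green, red), "depth" (480x640 float32, mm along the optical axis (not along the pixel's ray), 0 where there is no reading), "vertical_fov" (degrees; the focal length in pixels is half the picture's height over the tangent of half this angle, whatever the lens; pixels are square), "cx", "cy" (the principal point, pixels), "dist_coeffs" ([k1, k2, p1, p2, k3] as OpenCV has them; the pictures are not rectified), "extrinsics" (4x4, takes a point from world to camera coordinates). Camera axes: x right, y up, looking along -z (the intrinsics and any distortion apply to the point x, -y, -z); pixel columns grow to the right and rows downward; lengths in mm; the calibration is good to about 2 mm. A picture is of the moment at which its call begins.
- env.finish_job(): hands the job in; it is judged then, once.
The state is a dict: "clock": time; "qpos": joint angles; "qd": joint speeds; "effort": joint torques, N m; "position": TCP position; "tool_rot": TCP orientation; "wrist_force": force on the tool from outside, world axes, zero at the start; "ft_torque": the same for the moment, N m; "width": opening from 0.0 (shut) to 1.0 (fully open); "grasp_force": force on a finger pad.
Only numpy, scipy, OpenCV 4.12 (cv2) and the standard library are available. Lean on these libraries where they do the work, as an engineer would, in place of code of your own. Each camera call takes 0.05 s, during which the arm holds its last target. There are 200 camera calls.

## Task

Put the flashlight away in the low wooden box on the mudroom bench: the box's flat top panel has no handle, so press down on it and slide it fully open, lay the flashlight down flat in the compartment underneath, then slide the panel fully shut again. Leave everything else on the bench where it is.

Things in the scene. Friction and masses are not known exactly. Their poses are not given: they have to be found in the camera images.
- box: Low white-painted pine box fixed to the bench, 204 (its x) x 241 (its y) x 64 mm high; origin at the centre of its underside, z up. 12 mm walls all round. The -y half of its inside is the compartment, the +y half is a solid block, top 48 mm above the bench, over which the panel slides.
- panel_top (a point): Centre of the top face of the sliding panel, a plain pine board 177 (box x) x 112 (box y) x 8 mm, no handle, its top flush with the box rim (64 mm above the bench). Moves with the panel; axes parallel to the box's. The panel lies on a springy bed: it takes about 2.5 N to start sinking, then 2.5 N per mm, and stops hard 5 mm down (15 N). It slides along box y against about 2 N of friction and stays where it is left; pressed 3 to 4 mm down, a fingertip drags it by friction.
- panel (a joint): How far the panel is slid open, m: 0 fully shut (over the compartment, against the box's -y end wall), 0.105 fully open (moved along the box's +y, against the +y end wall, compartment uncovered). It starts shut or up to 12 mm ajar.
- well (a point): Centre of the compartment's floor, 6 mm above the bench; axes parallel to the box's. The compartment is 180 (box x) x 100 (box y) mm, 48 mm from floor to the underside of the panel (45 mm with the panel pressed right down), so the flashlight lies along box x.
- flashlight_mid (a point): Centre (half-way up, 18 mm above its support) of a black aluminium flashlight, 140 mm long, lying along its own x: round grip 30 mm in diameter in the middle, from -54 to +34 mm, hexagonal head 36 mm across flats at the +x end, hexagonal tail 36 mm across at the -x end. About 0.16 kg, centre of mass 5 to 10 mm towards the head. Lies loose on the bench; either way round in the box will do.
- scraper: Red plastic ice scraper, 180 x 64 x 18 mm, lying loose along its x, origin under its middle; leave alone.
- shoehorn: Stainless shoe horn, 190 x 40 x 10 mm, lying loose along its x, origin under its middle; leave alone.
- dish: Green ceramic key dish, 100 mm across, 30 mm high, origin under its centre; leave alone.
- bootbrush: Wooden boot brush, 50 x 150 x 44 mm, long along its y, origin under its centre; leave alone.
- tin: Flat round aluminium boot-wax tin, 80 mm across, 32 mm high, origin under its centre; leave alone.
- mug: White ceramic mug, 82 mm across, 95 mm high, handle towards its +y, origin under its centre; leave alone.
- flashlight: The same flashlight; origin on its underside, 18 mm below its centre.
There are look-alikes about, which are no part of the job. What is shaped like the flashlight but blue, turquoise or white is not meant.

How it is judged:
By the outcome, as a careful person would: the job done as asked, in the order asked, and still so for the second after the job is handed in, with the robot touching nothing.
It also fails if it takes over 72 s, if anything falls off the work surface, if the arm or the gripper's body presses on something with over 40 N, if the wrist force passes 120 N, or if a joint passes its speed limit or range.

## Working session

There is one attempt and no reset: what is moved stays moved. The work goes in short steps, Python scripts to look and compute and a tool call to move; the robot and the scene stay as the last step left them, time stands still between calls to the robot, and variables do not carry over. Pictures are saved under pics/ and viewed, at most 10 in all, crops included, and the job is handed in when it is done.

Besides the shell and the picture viewer there is one more tool, called after "Call:" by a JSON object that holds its "name" and its "arguments". move_arm: Moves the arm, as the interface text tells. Its arguments: {"type":"object","properties":{"targets":{"type":"array"}},"required":["targets"]}

```bash
ls; mkdir -p pics; cat > h.py <<'E'
import numpy as np, cv2
from bench import env
def cam(n):
    c=env.read_camera(n); h=c["img"].shape[0]
    f=h/2/np.tan(np.radians(c["vertical_fov"])/2)
    c["K"]=np.array([[f,0,c["cx"]],[0,f,c["cy"]],[0,0,1]]); c["D"]=np.array(c["dist_coeffs"],float); c["E"]=np.array(c["extrinsics"]); return c
def toplane(c,px,z):
    u=cv2.undistortPoints(np.array(px,float).reshape(-1,1,2),c["K"],c["D"]).reshape(-1,2)
    d=np.c_[u[:,0],-u[:,1],-np.ones(len(u))]@c["E"][:3,:3]
    o=-c["E"][:3,:3].T@c["E"][:3,3]
    return o+d*((z-o[2])/d[:,2])[:,None]
def proj(c,P):
    q=np.atleast_2d(P)@c["E"][:3,:3].T+c["E"][:3,3]; q=q*[1,-1,-1]
    return cv2.projectPoints(q.reshape(-1,1,3),np.zeros(3),np.zeros(3),c["K"],c["D"])[0].reshape(-1,2)
E
python3 - <<'E'
from h import *
for n in("scene","top"):
    c=cam(n); cv2.imwrite(f"pics/{n}0.png",c["img"]); print(n,c["D"],c["E"].round(3).tolist(),c["K"][0,0])
o=env.get_obs(); print(o, env.grip_point_offset)
E
```

```text
pics
scene [-0.17223825  0.          0.          0.          0.        ] [[-0.681, 0.732, 0.012, 364.248], [-0.61, -0.578, 0.542, 279.16], [0.404, 0.362, 0.84, -1611.933], [0.0, 0.0, 0.0, 1.0]] 559.3947824250693
top [0.01651971 0.         0.         0.         0.        ] [[0.029, -1.0, 0.004, -32.702], [0.996, 0.029, 0.088, -517.629], [-0.088, 0.002, 0.996, -1338.376], [0.0, 0.0, 0.0, 1.0]] 529.9335927496185
{'clock': 0.1, 'qpos': array([-1.43427645e+00,  3.81087270e-01,  1.29809837e+00, -1.27541302e-05,
        1.46360705e+00, -2.15286375e-01]), 'qd': array([ 0.00176594, -0.00146855, -0.00224601,  0.00042136, -0.00174072,
        0.00095322]), 'effort': array([ 4.14503229e-03, -4.38650465e+01, -2.24910057e+01,  7.14455824e-02,
        3.41757049e-02, -6.68099074e-05]), 'position': array([ 189.49007723, -516.03623948,  205.85095634]), 'tool_rot': array([[ 9.38751370e-01,  3.44595175e-01, -1.75883246e-04],
       [ 3.44595134e-01, -9.38750651e-01,  1.18714430e-03],
       [ 2.43973687e-04, -1.17504185e-03, -9.99999280e-01]]), 'wrist_force': array([ 0.43377136,  0.39150976, -0.12879266]), 'ft_torque': array([ 0.00529571, -0.03956732, -0.01689616]), 'grasp_force': 0.0, 'width': 1.0021319673812752} 18.700000000000003
```

View pics/top0.png

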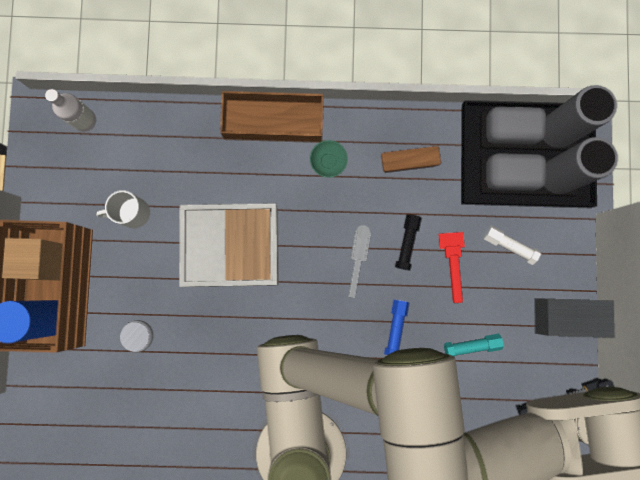

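View pics/scene0.png

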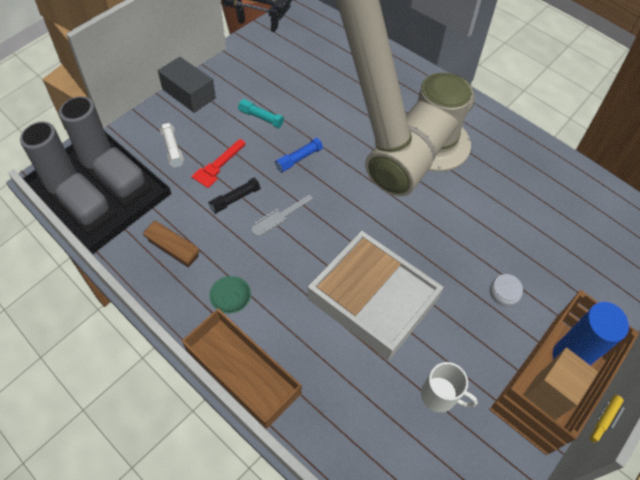

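The top view shows the flashlight candidates: black (407,241), blue (397,327), turquoise (474,345) and white (512,245). I choose the black one, which lies near the grey shoehorn (358,262). The box is at (228,245) with its wooden panel on the image right (world -y) at (248,245), so it opens to the image left. Other wood that could be mistaken for the panel: brush (411,158) and tray (272,115).

```bash
cat > m.py <<'E'
from h import *
import sys
def blob(m,ctr):
    n,l,s,ce=cv2.connectedComponentsWithStats(m.astype(np.uint8)); k=l[ctr[1],ctr[0]]
    b=(l==k).astype(np.uint8); return max(cv2.findContours(b,0,1)[0],key=cv2.contourArea)[:,0].astype(float), s[k]
def rect(c,cnt,z):
    P=toplane(c,cnt,z)[:,:2].astype(np.float32); (x,y),(w,h),a=cv2.minAreaRect(P); return P,(x,y),(w,h),a
E
python3 - <<'E'
from m import *
c=cam("top"); s=cam("scene")
im=c["img"].astype(int); v=im.max(2)
for nm,cc,pt in(("top",c,(407,241)),("scene",s,(236,195))):
    im=cc["img"]; m=(im.max(2)<60); cnt,st=blob(m,pt); P,ce,wh,a=rect(cc,cnt,18); print(nm,"flash",st,np.round(ce,1),np.round(wh,1),round(a,1))
    # width profile along long axis
    mu=P.mean(0); u,sv,vt=np.linalg.svd(P-mu); ax=vt[0]*np.sign(vt[0][0]); t=(P-np.array(ce))@ax; w=(P-np.array(ce))@[-ax[1],ax[0]]
    print(ax.round(3),t.min().round(1),t.max().round(1),[(int(k),round(np.ptp(w[abs(t-k)<6]),1)) for k in range(-65,70,10) if (abs(t-k)<6).any()])
for nm,cc,pt in(("top",c,(248,230)),("scene",s,(360,270))):
    im=cc["img"].astype(int); d=im[...,2]-im[...,0]
    m=d>25; cnt,st=blob(m,pt); P,ce,wh,a=rect(cc,cnt,64); print(nm,"panel",st,np.round(ce,1),np.round(wh,1),round(a,2), cv2.boxPoints((ce,wh,a)).round(1).tolist())
im=c["img"].astype(int); m=((im.max(2)>150)|(im[...,2]-im[...,0]>25)); cnt,st=blob(m,(205,245)); P,ce,wh,a=rect(c,cnt,64); print("box",st,np.round(ce,1),np.round(wh,1),round(a,2), cv2.boxPoints((ce,wh,a)).round(1).tolist())
a=cv2.resize(c["img"][200:310,330:480],None,fx=4,fy=4); cv2.imwrite("pics/crop.png",a)
D=c["depth"]; 
for p in((248,245),(205,245),(407,241),(182,245)): print(p,D[p[1],p[0]])
E
```

```text
top flash [395 214  26  56 691] [ 541.6 -261.8] [ 38.7 143.6] 78.5
[ 0.98  -0.198] -71.8 71.8 [(-65, np.float64(38.6)), (-55, np.float64(36.7)), (-45, np.float64(27.2)), (-35, np.float64(27.3)), (-25, np.float64(27.3)), (-15, np.float64(28.7)), (-5, np.float64(27.6)), (5, np.float64(27.7)), (15, np.float64(27.9)), (25, np.float64(28.2)), (35, np.float64(37.5)), (45, np.float64(38.4)), (55, np.float64(38.4)), (65, np.float64(38.1))]
scene flash [209 179  51  34 547] [ 536.9 -257.9] [ 38.9 142.6] 78.6
[ 0.981 -0.193] -71.3 71.4 [(-65, np.float64(38.2)), (-55, np.float64(38.2)), (-45, np.float64(33.9)), (-35, np.float64(31.0)), (-25, np.float64(30.5)), (-15, np.float64(31.9)), (-5, np.float64(32.2)), (5, np.float64(30.5)), (15, np.float64(30.5)), (25, np.float64(30.7)), (35, np.float64(37.5)), (45, np.float64(38.7)), (55, np.float64(37.4)), (65, np.float64(38.5))]
top panel [ 225  209   46   72 3223] [518.3 146. ] [177.6 111.8] 2.48 [[427.20001220703125, 198.0], [432.0, 86.30000305175781], [609.4000244140625, 94.0], [604.5, 205.6999969482422]]
scene panel [ 317  238   84   78 3276] [517.8 149.8] [178.1 113.7] 2.62 [[426.20001220703125, 202.5], [431.3999938964844, 89.0], [609.2999877929688, 97.0999984741211], [604.0999755859375, 210.6999969482422]]
box [ 179  203   98   84 7755] [516.7 195.6] [204.9 241.7] 2.66 [[408.70001220703125, 311.5], [419.8999938964844, 70.0999984741211], [624.5999755859375, 79.69999694824219], [613.4000244140625, 321.1000061035156]]
(248, 245) 1318.833
(205, 245) 1333.4176
(407, 241) 1358.7339
(182, 245) 1322.4816
```

View pics/crop.png

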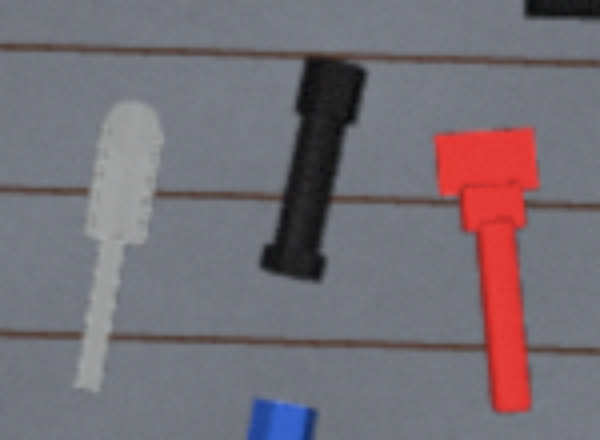

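The crop shows the black flashlight at crop (315,170), with its wider head at the top (world +x). The scraper and shoehorn are clear of it. I'll move above the panel with the fingers shut.

```bash
cat > go.py <<'E'
from h import *
import sys
from scipy.spatial.transform import Rotation as Ro
# args: x y z yaw  -> row; assumes tool down
def row(x,y,z,yaw):
    o=env.get_obs(); R=np.array(o["tool_rot"]); T=np.array([[np.cos(yaw),np.sin(yaw),0],[np.sin(yaw),-np.cos(yaw),0],[0,0,-1]])
    r=Ro.from_matrix(R.T@T).as_rotvec(); d=R.T@(np.array([x,y,z])-o["position"])/1000
    return np.r_[r,d].round(4).tolist()
if __name__=="__main__":
    a=list(map(float,sys.argv[1:])); 
    for i in range(0,len(a),4): print(row(*a[i:i+4]))
    o=env.get_obs(); print(o["clock"],o["position"].round(1),o["wrist_force"].round(2),round(o["width"],3),o["grasp_force"])
E
python3 go.py 518 148 120 0.045
```

```text
[-0.0009, -0.0, 0.3067, 0.5372, -0.5102, 0.0865]
0.2 [ 189.5 -516.1  206. ] [ 0.04 -0.13 -0.46] 0.998 0.0
```

Call:
{"name": "move_arm", "arguments": {"targets": [[0, 0, 0.307, 0.537, -0.51, 0, 0], [0, 0, 0.307, 0.537, -0.51, 0, 0], [0, 0, 0.307, 0.537, -0.51, 0, 0], [0, 0, 0.307, 0.537, -0.51, 0, 0], [0, 0, 0.307, 0.537, -0.51, 0, 0], [0, 0, 0.307, 0.537, -0.51, 0, 0], [0, 0, 0.307, 0.537, -0.51, 0, 0], [0, 0, 0.307, 0.537, -0.51, 0, 0], [0, 0, 0.307, 0.537, -0.51, 0, 0], [0, 0, 0.307, 0.537, -0.51, 0, 0], [0, 0, 0.307, 0.537, -0.51, 0, 0], [0, 0, 0.307, 0.537, -0.51, 0, 0], [0, 0, 0.307, 0.537, -0.51, 0, 0], [0, 0, 0.307, 0.537, -0.51, 0, 0], [0, 0, 0.307, 0.537, -0.51, 0, 0], [0, 0, 0.307, 0.537, -0.51, 0, 0], [0, 0, 0.307, 0.537, -0.51, 0.086, 0], [0, 0, 0.307, 0.537, -0.51, 0.086, 0], [0, 0, 0.307, 0.537, -0.51, 0.086, 0], [0, 0, 0.307, 0.537, -0.51, 0.086, 0]]}}

```text
clock: 2.2
position: [518.2, 147.1, 121.3]
tool_rot: [[0.999, 0.044, 0.0], [0.044, -0.999, -0.0], [0.0, 0.0, -1.0]]
wrist_force: [0.2, 0.2, 0.8]
width: 0.007
grasp_force: 0.0
```

```bash
python3 go.py 518 148 70 0.045
```

```text
[0.0, -0.0002, -0.0007, -0.0002, -0.0009, 0.0513]
2.2 [518.2 147.1 121.3] [0.22 0.17 0.81] 0.007 0.0
```

Call:
{"name": "move_arm", "arguments": {"targets": [[0, 0, 0, 0, 0, 0.03, 0], [0, 0, 0, 0, 0, 0.048, 0], [0, 0, 0, 0, 0, 0.052, 0], [0, 0, 0, 0, 0, 0.055, 0], [0, 0, 0, 0, 0, 0.058, 0], [0, 0, 0, 0, 0, 0.06, 0], [0, 0, 0, 0, 0, 0.06, 0], [0, 0, 0, 0, 0, 0.06, 0]]}}

```text
clock: 3.0
position: [518.1, 147.5, 60.7]
tool_rot: [[0.999, 0.045, 0.001], [0.045, -0.999, 0.0], [0.001, -0.0, -1.0]]
wrist_force: [-1.0, 0.4, 0.5]
width: 0.007
grasp_force: 0.0
```

Call:
{"name": "move_arm", "arguments": {"targets": [[0, 0, 0, 0, 0, 0.001, 0], [0, 0, 0, 0, 0, 0.001, 0], [0, 0, 0, 0, 0, 0.001, 0]]}}

```text
clock: 3.3
position: [517.9, 147.5, 59.4]
tool_rot: [[0.999, 0.045, -0.0], [0.045, -0.999, 0.0], [-0.0, -0.0, -1.0]]
wrist_force: [-0.1, -0.0, -0.9]
width: 0.003
grasp_force: 0.0
```

```bash
python3 - <<'E'
from h import *
c=cam("scene"); cv2.imwrite("pics/s1.png",cv2.resize(c["img"][180:380,260:480],None,fx=3,fy=3))
o=env.get_obs(); print(o["wrist_force"],o["effort"], proj(c,o["position"]))
t=cam("top"); 
for p in((233,215),(270,280),(248,209)): print(p,t["depth"][p[1],p[0]], proj(t,[500,110,64]))
E
```

```text
[-0.26533108  0.81896296  0.2375856 ] [ 2.19145884e-03 -4.56982362e+01 -1.74713588e+01  1.22295765e-02
 -7.63891940e-02 -2.30898087e-05] [[358.25253368 275.07093266]]
(233, 215) 1011.61816 [[261.67586861 251.72194027]]
(270, 280) 1312.8134 [[261.67586861 251.72194027]]
(248, 209) 1028.3914 [[261.67586861 251.72194027]]
```

View pics/s1.png

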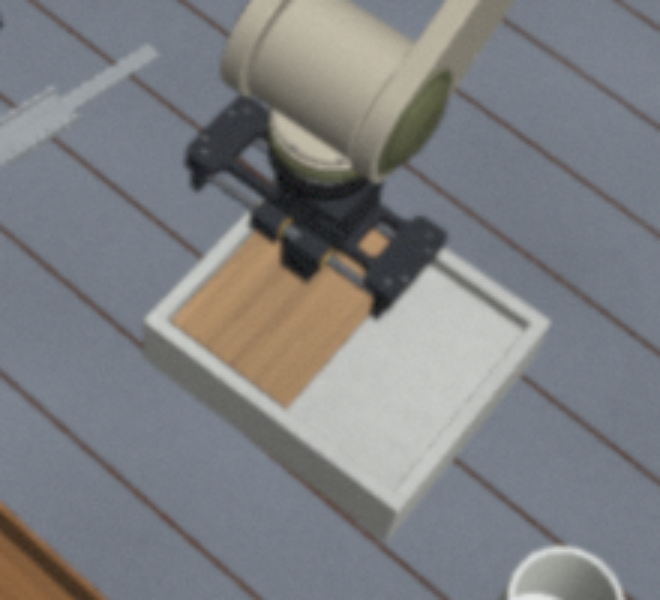

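The crop shows the shut fingertips at about crop (303,275), on or just above the middle of the panel. There is no contact force yet, so I go lower in small steps.

Call:
{"name": "move_arm", "arguments": {"targets": [[0, 0, 0, 0, 0, 0.001, 0], [0, 0, 0, 0, 0, 0.002, 0], [0, 0, 0, 0, 0, 0.002, 0]]}}

```text
clock: 3.7
position: [517.8, 147.5, 57.2]
tool_rot: [[0.999, 0.045, -0.0], [0.045, -0.999, -0.0], [-0.0, -0.0, -1.0]]
wrist_force: [0.1, 1.3, -0.6]
width: 0.006
grasp_force: 0.0
```

Call:
{"name": "move_arm", "arguments": {"targets": [[0, 0, 0, 0, 0, 0.001, 0], [0, 0, 0, 0, 0, 0.001, 0]]}}

```text
clock: 3.9
position: [517.8, 147.5, 56.2]
tool_rot: [[0.999, 0.045, -0.0], [0.045, -0.999, -0.0], [-0.0, 0.0, -1.0]]
wrist_force: [0.2, 1.2, 0.1]
width: 0.006
grasp_force: 0.0
```

```bash
python3 - <<'E'
from h import *
o=env.get_obs(); print(o["wrist_force"],o["effort"],o["ft_torque"])
c=cam("scene"); g=c["depth"]; E=c["E"]
# world points from depth around the tip
v,u=np.mgrid[225:300,320:400]; px=np.c_[u.ravel(),v.ravel()].astype(float); d=g[v,u].ravel()
q=cv2.undistortPoints(px.reshape(-1,1,2),c["K"],c["D"]).reshape(-1,2)
X=np.c_[q[:,0]*d,-q[:,1]*d,-d]; W=(X-E[:3,3])@E[:3,:3]
im=c["img"][v,u].reshape(-1,3).astype(int); dark=im.max(1)<75; wood=(im[:,2]-im[:,0]>25)&(W[:,2]<80)
s=dark&(W[:,2]<110)&(abs(W[:,0]-518)<40)&(abs(W[:,1]-148)<30)
print("wood z",np.percentile(W[wood,2],[5,50,95])); 
k=W[s]; print(k[np.argsort(k[:,2])][:12].round(1), px[s][np.argsort(k[:,2])][:12].tolist())
E
```

```text
[0.15342001 1.19660573 0.11867902] [-4.73357766e-03 -4.57817423e+01 -1.73558879e+01  1.22077696e-02
 -1.00692278e-01  5.88167254e-06] [ 0.01837732  0.01989002 -0.02239624]
wood z [59.08237618 62.99805443 66.71949284]
[[526.  149.7  91.9]
 [526.9 141.5  92.5]
 [525.3 155.   92.8]
 [526.  146.6  92.8]
 [524.5 145.3  93.8]
 [526.4 143.8  94.6]
 [525.9 152.3  95.1]
 [525.6 149.   95.2]
 [524.2 150.8  95.6]
 [526.1 161.1  96.8]
 [527.8 159.5  97.1]
 [528.9 139.6  97.3]] [[358.0, 271.0], [355.0, 269.0], [360.0, 272.0], [357.0, 270.0], [357.0, 269.0], [356.0, 269.0], [359.0, 271.0], [358.0, 270.0], [359.0, 270.0], [362.0, 273.0], [361.0, 273.0], [354.0, 268.0]]
```

```bash
python3 - <<'E'
from h import *
c=cam("scene"); g=c["depth"]; E=c["E"]
print(proj(c,[[527,148,56],[527,148,64],[527,148,75],[527,148,90],[527,148,110]]).round(1).tolist())
for u in(352,358,364):
  for v in range(254,290,2):
    q=cv2.undistortPoints(np.array([[[u,v]]],float),c["K"],c["D"])[0,0]; d=g[v,u]
    W=(np.array([q[0]*d,-q[1]*d,-d])-E[:3,3])@E[:3,:3]; print(u,v,c["img"][v,u],W.round(0))
cv2.imwrite("pics/s2.png",cv2.resize(c["img"][235:310,320:410],None,fx=8,fy=8,interpolation=cv2.INTER_CUBIC))
E
```

```text
[[355.8, 278.4], [356.1, 276.7], [356.5, 274.4], [357.1, 271.3], [357.8, 266.9]]
352 254 [65 58 56] [544. 138. 176.]
352 256 [62 69 74] [548. 142. 177.]
352 258 [48 68 77] [548. 142. 169.]
352 260 [ 69  84 100] [546. 142. 157.]
352 262 [ 99 132 163] [504. 116.  65.]
352 264 [ 98 130 160] [509. 120.  67.]
352 266 [ 93 125 154] [511. 122.  63.]
352 268 [ 93 124 152] [513. 124.  58.]
352 270 [ 98 128 158] [521. 130.  66.]
352 272 [ 94 127 157] [524. 133.  64.]
352 274 [ 97 129 159] [528. 137.  65.]
352 276 [102 136 167] [532. 140.  64.]
352 278 [101 135 166] [535. 143.  61.]
352 280 [102 135 166] [540. 147.  65.]
352 282 [ 98 131 161] [545. 151.  66.]
352 284 [ 98 128 158] [546. 152.  60.]
352 286 [ 94 126 156] [552. 157.  64.]
352 288 [ 97 127 157] [553. 158.  58.]
358 254 [40 42 41] [540. 151. 185.]
358 256 [59 57 55] [524. 142. 147.]
358 258 [96 94 91] [539. 152. 168.]
358 260 [69 67 62] [543. 155. 169.]
358 262 [49 47 44] [549. 160. 173.]
358 264 [36 36 33] [550. 161. 167.]
358 266 [34 35 34] [550. 162. 161.]
358 268 [28 30 33] [526. 149. 105.]
358 270 [32 32 35] [527. 150.  97.]
35
[... 320 characters left out ...]
03 137 169] [546. 170.  63.]
364 254 [40 38 36] [541. 166. 203.]
364 256 [37 34 34] [541. 166. 195.]
364 258 [46 44 43] [539. 167. 186.]
364 260 [58 55 52] [536. 166. 173.]
364 262 [58 53 50] [541. 170. 175.]
364 264 [60 54 50] [546. 173. 178.]
364 266 [52 49 43] [549. 176. 176.]
364 268 [39 37 32] [550. 177. 169.]
364 270 [35 36 34] [551. 179. 165.]
364 272 [60 74 88] [524. 164. 102.]
364 274 [ 91 120 149] [508. 156.  62.]
364 276 [ 99 134 165] [514. 161.  65.]
364 278 [102 137 170] [516. 163.  63.]
364 280 [105 138 172] [520. 166.  61.]
364 282 [102 136 168] [524. 170.  63.]
364 284 [101 136 168] [531. 175.  67.]
364 286 [ 99 134 166] [531. 176.  61.]
364 288 [100 133 164] [536. 180.  63.]
```

View pics/s2.png

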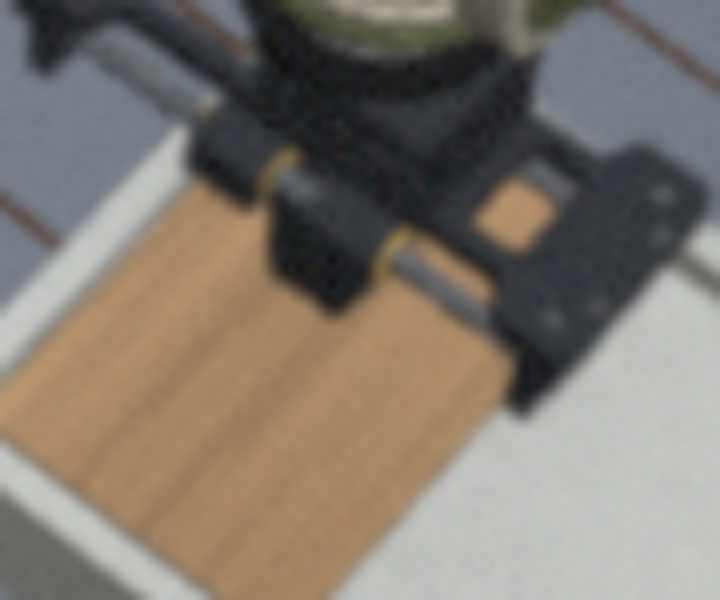

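The crop shows the shut fingertips ending at about crop (335,310). The depth there puts them at z≈90, so they hang about 30 mm above the panel, although the TCP reading says 56. Image, depth and the missing contact force all agree, so the reported TCP lies well beyond the real tips. I'll find contact by force instead.

Call:
{"name": "move_arm", "arguments": {"targets": [[0, 0, 0, 0, 0, 0.008, 0], [0, 0, 0, 0, 0, 0.013, 0], [0, 0, 0, 0, 0, 0.016, 0], [0, 0, 0, 0, 0, 0.018, 0], [0, 0, 0, 0, 0, 0.018, 0]]}}

```text
clock: 4.5
position: [517.8, 147.5, 38.0]
tool_rot: [[0.999, 0.045, -0.001], [0.045, -0.999, 0.0], [-0.001, -0.0, -1.0]]
wrist_force: [-0.1, 0.0, 0.8]
width: 0.003
grasp_force: 0.0
```

Call:
{"name": "move_arm", "arguments": {"targets": [[0, 0, 0, 0, 0, 0.002, 0], [0, 0, 0, 0, 0, 0.004, 0], [0, 0, 0, 0, 0, 0.004, 0]]}}

```text
clock: 4.8
position: [517.8, 147.5, 34.1]
tool_rot: [[0.999, 0.045, -0.0], [0.045, -0.999, -0.0], [-0.0, -0.0, -1.0]]
wrist_force: [-1.1, -0.7, 0.9]
width: 0.001
grasp_force: 0.0
```

```bash
python3 - <<'E'
from h import *
c=cam("scene"); g=c["depth"]; E=c["E"]
for u in(356,358):
  for v in range(268,288,2):
    q=cv2.undistortPoints(np.array([[[u,v]]],float),c["K"],c["D"])[0,0]; d=g[v,u]
    W=(np.array([q[0]*d,-q[1]*d,-d])-E[:3,3])@E[:3,:3]; print(u,v,c["img"][v,u],W.round(0))
E
```

```text
356 268 [37 34 33] [551. 158. 148.]
356 270 [35 33 30] [551. 159. 141.]
356 272 [28 24 22] [526. 145.  81.]
356 274 [31 35 43] [525. 145.  71.]
356 276 [ 74  95 117] [526. 147.  65.]
356 278 [ 96 128 161] [528. 149.  61.]
356 280 [ 95 125 157] [531. 152.  59.]
356 282 [ 96 127 156] [536. 156.  60.]
356 284 [ 97 129 159] [542. 161.  65.]
356 286 [101 135 168] [545. 163.  64.]
358 268 [45 43 41] [550. 163. 153.]
358 270 [35 31 28] [549. 163. 143.]
358 272 [27 26 24] [552. 166. 140.]
358 274 [31 29 27] [524. 150.  75.]
358 276 [38 43 50] [527. 153.  74.]
358 278 [ 79 103 127] [526. 153.  64.]
358 280 [ 94 125 155] [530. 157.  64.]
358 282 [101 133 164] [534. 160.  64.]
358 284 [101 136 167] [538. 163.  63.]
358 286 [103 139 171] [541. 166.  61.]
```

Call:
{"name": "move_arm", "arguments": {"targets": [[0, 0, 0, 0, 0, 0.001, 0], [0, 0, 0, 0, 0, 0.002, 0], [0, 0, 0, 0, 0, 0.002, 0]]}}

```text
clock: 5.15
position: [517.8, 147.5, 32.2]
tool_rot: [[0.999, 0.045, -0.0], [0.045, -0.999, 0.0], [-0.0, -0.0, -1.0]]
wrist_force: [0.4, -0.3, -0.2]
width: 0.004
grasp_force: 0.0
```

Call:
{"name": "move_arm", "arguments": {"targets": [[0, 0, 0, 0, 0, 0.001, 0], [0, 0, 0, 0, 0, 0.001, 0]]}}

```text
clock: 5.35
position: [517.9, 147.5, 31.5]
tool_rot: [[0.999, 0.045, 0.0], [0.045, -0.999, 0.0], [0.0, 0.0, -1.0]]
wrist_force: [-0.4, -0.2, 3.5]
width: 0.003
grasp_force: 1.3
```

Call:
{"name": "move_arm", "arguments": {"targets": [[0, 0, 0, 0, 0, 0.001, 0], [0, 0, 0, 0, 0, 0.001, 0]]}}

```text
clock: 5.55
position: [517.9, 147.5, 30.5]
tool_rot: [[0.999, 0.045, 0.0], [0.045, -0.999, -0.0], [0.0, 0.0, -1.0]]
wrist_force: [-1.5, 0.4, 4.6]
width: 0.003
grasp_force: 2.5
```

Call:
{"name": "move_arm", "arguments": {"targets": [[0, 0, 0, 0, 0, 0.001, 0], [0, 0, 0, 0, 0, 0.0023, 0], [0, 0, 0, 0, 0, 0.0025, 0], [0, 0, 0, 0, -0.004, 0.0025, 0], [0, 0, 0, 0, -0.01, 0.0025, 0], [0, 0, 0, 0, -0.02, 0.0025, 0], [0, 0, 0, 0, -0.03, 0.0025, 0]]}}

```text
clock: 6.25
position: [516.6, 177.4, 28.6]
tool_rot: [[0.999, 0.045, 0.0], [0.045, -0.999, -0.001], [0.0, 0.001, -1.0]]
wrist_force: [-2.9, -2.6, 10.1]
width: -0.0
grasp_force: 4.9
```

Call:
{"name": "move_arm", "arguments": {"targets": [[0, 0, 0, 0, -0.01, 0.0005, 0], [0, 0, 0, 0, -0.02, 0.0005, 0], [0, 0, 0, 0, -0.03, 0.0005, 0], [0, 0, 0, 0, -0.04, 0.0005, 0], [0, 0, 0, 0, -0.05, 0.0005, 0], [0, 0, 0, 0, -0.06, 0.0005, 0], [0, 0, 0, 0, -0.066, 0.0005, 0], [0, 0, 0, 0, -0.07, 0.0005, 0], [0, 0, 0, 0, -0.074, 0.0005, 0], [0, 0, 0, 0, -0.077, 0.0005, 0], [0, 0, 0, 0, -0.08, 0.0005, 0]]}}

```text
clock: 7.35
position: [513.8, 256.4, 28.4]
tool_rot: [[0.999, 0.045, 0.002], [0.045, -0.999, -0.002], [0.002, 0.002, -1.0]]
wrist_force: [-0.7, -8.5, 9.6]
width: 0.005
grasp_force: 5.2
```

Call:
{"name": "move_arm", "arguments": {"targets": [[0, 0, 0, 0, 0, -0.03, 0], [0, 0, 0, 0, 0, -0.08, 0], [0, 0, 0, 0, 0, -0.12, 0.06], [0, 0, 0.242, 0.006, 0.518, -0.12, 0.06], [0, 0, 0.242, 0.006, 0.518, -0.12, 0.06], [0, 0, 0.242, 0.006, 0.518, -0.12, 0.06], [0, 0, 0.242, 0.006, 0.518, -0.12, 0.06], [0, 0, 0.242, 0.006, 0.518, -0.12, 0.06], [0, 0, 0.242, 0.006, 0.518, -0.12, 0.06], [0, 0, 0.242, 0.006, 0.518, -0.12, 0.06], [0, 0, 0.242, 0.006, 0.518, -0.12, 0.06], [0, 0, 0.242, 0.006, 0.518, -0.12, 0.06], [0, 0, 0.242, 0.006, 0.518, -0.12, 0.06], [0, 0, 0.242, 0.006, 0.518, -0.12, 0.06], [0, 0, 0.242, 0.006, 0.518, -0.12, 0.06], [0, 0, 0.242, 0.006, 0.518, -0.12, 0.06], [0, 0, 0.242, 0.006, 0.518, -0.12, 0.06]]}}

```text
clock: 9.05
position: [542.3, -258.0, 147.5]
tool_rot: [[0.981, -0.194, -0.0], [-0.194, -0.981, 0.0], [-0.0, -0.0, -1.0]]
wrist_force: [-0.5, -0.2, -0.7]
width: 0.682
grasp_force: 0.0
```

```bash
python3 go.py 543 -261 5 -0.197 543 -261 -10 -0.197; python3 - <<'E'
from m import *
c=cam("scene"); t=cam("top")
for cc,pt in((t,(205,235)),(c,(410,300))):
    im=cc["img"].astype(int); m=im[...,2]-im[...,0]>25; cnt,st=blob(m,pt); print(st,[np.round(x,1) for x in rect(cc,cnt,64)[1:]])
cv2.imwrite("pics/s3.png",np.hstack([cv2.resize(c["img"][150:390,190:450],(400,369)),cv2.resize(t["img"][170:330,170:440],(400,237))[:369] if 0 else cv2.copyMakeBorder(cv2.resize(t["img"][170:330,170:440],(400,237)),0,132,0,0,0)]))
E
```

```text
[-0.0004, 0.0002, 0.0016, 0.0013, 0.0028, 0.1425]
[-0.0004, 0.0002, 0.0016, 0.0013, 0.0028, 0.1575]
9.05 [ 542.3 -258.   147.5] [-0.52 -0.15 -0.68] 0.682 0.0
[ 184  209   46   72 3266] [array([514., 248.]), array([177.8, 112.3]), np.float64(2.4)]
[ 352  261   84   82 3454] [array([513. , 250.5]), array([178.1, 112.5]), np.float64(2.7)]
```

View pics/s3.png

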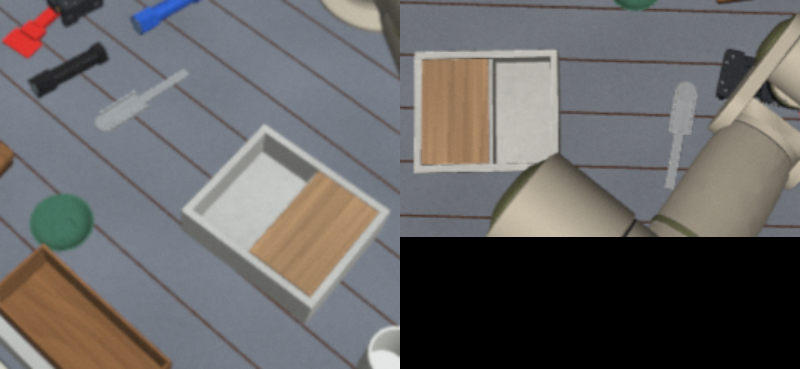

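The picture shows the panel fully open: its far edge is against the +y wall and the compartment is bare. The black flashlight at left crop (68,70) is undisturbed. The real tips are about 32 mm higher than the TCP reading, so I go down to a tip height of about 45 mm and check there.

Call:
{"name": "move_arm", "arguments": {"targets": [[0, 0, 0, 0.001, 0.003, 0.04, 0.06], [0, 0, 0, 0.001, 0.003, 0.08, 0.06], [0, 0, 0, 0.001, 0.003, 0.12, 0.06], [0, 0, 0, 0.001, 0.003, 0.135, 0.06], [0, 0, 0, 0.001, 0.003, 0.135, 0.06]]}}

```text
clock: 9.65
position: [541.7, -261.3, 10.3]
tool_rot: [[0.981, -0.195, -0.004], [-0.195, -0.981, 0.003], [-0.004, -0.002, -1.0]]
wrist_force: [-0.5, -0.4, 0.5]
width: 0.678
grasp_force: 0.0
```

```bash
python3 go.py 543 -261 -28 -0.197; python3 - <<'E'
from m import *
c=cam("scene"); p=proj(c,[543,-261,30])[0].astype(int); print(p)
cv2.imwrite("pics/s4.png",cv2.resize(c["img"][p[1]-45:p[1]+45,p[0]-60:p[0]+60],None,fx=6,fy=6,interpolation=cv2.INTER_CUBIC))
E
```

```text
[-0.002, 0.004, 0.0009, 0.0014, -0.0005, 0.0383]
9.65 [ 541.7 -261.3   10.3] [-0.46 -0.36  0.53] 0.678 0.0
[231 192]
```

View pics/s4.png

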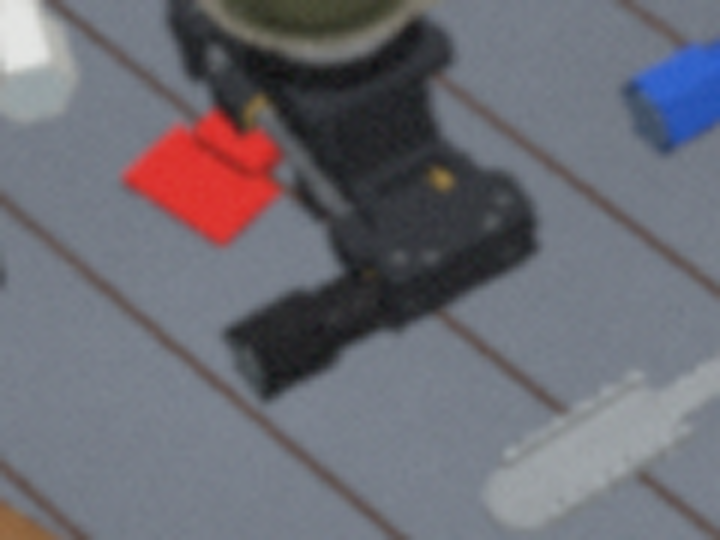

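The crop shows the gripper straddling the flashlight's grip, with the head sticking out at crop (260,350). The scraper and shoehorn are clear. Going down.

Call:
{"name": "move_arm", "arguments": {"targets": [[0, 0, 0, 0.001, 0, 0.01, 0.06], [0, 0, 0, 0.001, 0, 0.02, 0.06], [0, 0, 0, 0.001, 0, 0.028, 0.06], [0, 0, 0, 0.001, 0, 0.032, 0.06], [0, 0, 0, 0.001, 0, 0.032, 0.06]]}}

```text
clock: 10.2
position: [543.3, -263.0, -20.2]
tool_rot: [[0.981, -0.196, -0.001], [-0.196, -0.981, 0.001], [-0.001, -0.0, -1.0]]
wrist_force: [0.8, 0.8, 0.2]
width: 0.683
grasp_force: 0.0
```

Call:
{"name": "move_arm", "arguments": {"targets": [[0, 0, 0, 0, 0, 0.003, 0.06], [0, 0, 0, 0, 0, 0.006, 0.06], [0, 0, 0, 0, 0, 0.006, 0.06]]}}

```text
clock: 10.5
position: [543.4, -263.1, -25.9]
tool_rot: [[0.981, -0.196, -0.0], [-0.196, -0.981, 0.0], [-0.0, -0.0, -1.0]]
wrist_force: [0.5, 0.1, 0.0]
width: 0.68
grasp_force: 0.0
```

Call:
{"name": "move_arm", "arguments": {"targets": [[0, 0, 0, 0, -0.001, 0.001, 0.05], [0, 0, 0, 0, -0.001, 0.001, 0.04], [0, 0, 0, 0, -0.001, 0.001, 0.03], [0, 0, 0, 0, -0.001, 0.001, 0.02], [0, 0, 0, 0, -0.001, 0.001, 0.02], [0, 0, 0, 0, -0.001, 0.001, 0.02], [0, 0, 0, 0, -0.001, 0.001, 0.02]]}}

```text
clock: 11.2
position: [543.8, -262.1, -26.6]
tool_rot: [[0.981, -0.196, 0.0], [-0.196, -0.981, 0.0], [0.0, -0.0, -1.0]]
wrist_force: [0.2, 0.5, 1.3]
width: 0.335
grasp_force: 30.0
```

Call:
{"name": "move_arm", "arguments": {"targets": [[0, 0, 0, 0, 0, -0.01, 0.02], [0, 0, 0, 0, 0, -0.03, 0.02], [0, 0, 0, 0, 0, -0.06, 0.02], [0, 0, 0, 0, 0, -0.1, 0.02], [0, 0, 0, 0, 0, -0.127, 0.02], [0, 0, 0, 0, 0, -0.127, 0.02]]}}

```text
clock: 11.8
position: [545.2, -263.2, 104.7]
tool_rot: [[0.981, -0.196, 0.006], [-0.196, -0.981, -0.005], [0.007, 0.003, -1.0]]
wrist_force: [-0.2, -0.8, -1.7]
width: 0.332
grasp_force: 30.0
```

```bash
python3 go.py 523.6 138.5 100 0.045; python3 - <<'E'
from m import *
c=cam("scene"); p=proj(c,[543,-261,130])[0].astype(int)
cv2.imwrite("pics/s5.png",cv2.resize(c["img"][max(0,p[1]-60):p[1]+60,p[0]-80:p[0]+80],None,fx=5,fy=5,interpolation=cv2.INTER_CUBIC))
E
```

```text
[0.0043, -0.0065, -0.2421, -0.0999, -0.3897, 0.0026]
11.8 [ 545.2 -263.2  104.7] [-0.16 -0.82 -1.7 ] 0.332 29.999609291553497
```

View pics/s5.png

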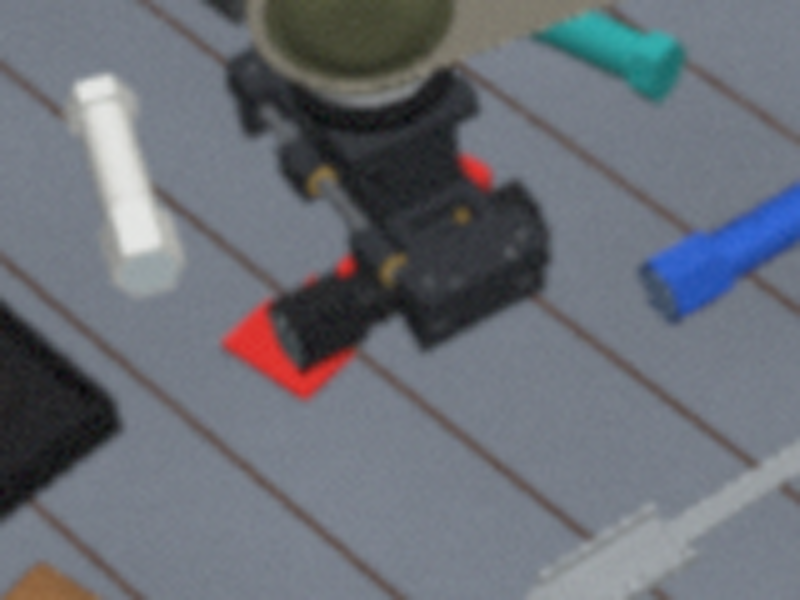

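The flashlight is held level, with its head at crop (310,330) and the wrist force matching its weight. Carrying it to the box.

Call:
{"name": "move_arm", "arguments": {"targets": [[0, 0, -0.06, -0.025, -0.097, 0, 0.02], [0, 0, -0.242, -0.1, -0.39, 0, 0.02], [0, 0, -0.242, -0.1, -0.39, 0, 0.02], [0, 0, -0.242, -0.1, -0.39, 0, 0.02], [0, 0, -0.242, -0.1, -0.39, 0, 0.02], [0, 0, -0.242, -0.1, -0.39, 0, 0.02], [0, 0, -0.242, -0.1, -0.39, 0, 0.02], [0, 0, -0.242, -0.1, -0.39, 0, 0.02], [0, 0, -0.242, -0.1, -0.39, 0, 0.02], [0, 0, -0.242, -0.1, -0.39, 0, 0.02], [0, 0, -0.242, -0.1, -0.39, 0, 0.02], [0, 0, -0.242, -0.1, -0.39, 0, 0.02], [0, 0, -0.242, -0.1, -0.39, 0, 0.02], [0, 0, -0.242, -0.1, -0.39, 0, 0.02]]}}

```text
clock: 13.25
position: [522.2, 139.1, 100.3]
tool_rot: [[0.999, 0.043, -0.0], [0.043, -0.999, -0.0], [-0.0, 0.0, -1.0]]
wrist_force: [0.0, -0.4, -1.8]
width: 0.327
grasp_force: 30.0
```

```bash
python3 go.py 523.6 138.5 -12 0.045; python3 - <<'E'
from m import *
c=cam("scene"); p=proj(c,[520,160,100])[0].astype(int)
cv2.imwrite("pics/s6.png",cv2.resize(c["img"][p[1]-70:p[1]+80,p[0]-100:p[0]+100],None,fx=4,fy=4,interpolation=cv2.INTER_CUBIC))
E
```

```text
[0.0, 0.0001, -0.0016, 0.0014, 0.0006, 0.1123]
13.25 [522.2 139.1 100.3] [ 0.04 -0.43 -1.84] 0.327 29.99933660030365
```

View pics/s6.png

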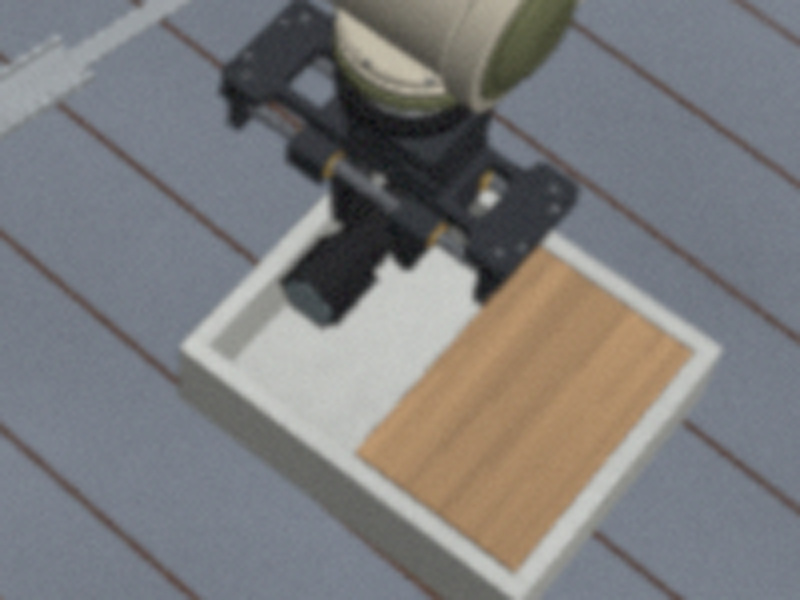

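The flashlight hangs over the bare compartment, with its head at crop (325,285) and its axis along the box. Lowering.

Call:
{"name": "move_arm", "arguments": {"targets": [[0, 0, 0, 0.001, 0.001, 0.03, 0.02], [0, 0, 0, 0.001, 0.001, 0.055, 0.02], [0, 0, 0, 0.001, 0.001, 0.08, 0.02], [0, 0, 0, 0.001, 0.001, 0.1, 0.02], [0, 0, 0, 0.001, 0.001, 0.112, 0.02], [0, 0, 0, 0.001, 0.001, 0.112, 0.02]]}}

```text
clock: 13.9
position: [522.5, 138.7, -12.7]
tool_rot: [[0.999, 0.045, -0.002], [0.045, -0.999, -0.0], [-0.002, 0.0, -1.0]]
wrist_force: [1.5, -0.1, -1.0]
width: 0.332
grasp_force: 30.0
```

Call:
{"name": "move_arm", "arguments": {"targets": [[0, 0, 0, 0, 0, 0.003, 0.02], [0, 0, 0, 0, 0, 0.006, 0.02], [0, 0, 0, 0, 0, 0.007, 0.02], [0, 0, 0, 0, 0, 0.007, 0.02]]}}

```text
clock: 14.3
position: [523.3, 138.9, -18.4]
tool_rot: [[0.999, 0.045, 0.001], [0.045, -0.999, 0.0], [0.001, -0.0, -1.0]]
wrist_force: [0.7, -0.2, -2.6]
width: 0.332
grasp_force: 30.0
```

Call:
{"name": "move_arm", "arguments": {"targets": [[0, 0, 0, 0, 0, 0.001, 0.02], [0, 0, 0, 0, 0, 0.0015, 0.02], [0, 0, 0, 0, 0, 0.0015, 0.02]]}}

```text
clock: 14.6
position: [523.1, 138.9, -20.2]
tool_rot: [[0.999, 0.045, -0.0], [0.045, -0.999, 0.0], [-0.0, -0.0, -1.0]]
wrist_force: [0.1, 0.5, -1.4]
width: 0.332
grasp_force: 30.0
```

Call:
{"name": "move_arm", "arguments": {"targets": [[0, 0, 0, 0, 0, 0.001, 0.02], [0, 0, 0, 0, 0, 0.001, 0.02]]}}

```text
clock: 14.8
position: [523.3, 139.0, -20.6]
tool_rot: [[0.999, 0.045, 0.001], [0.045, -0.999, -0.0], [0.001, 0.0, -1.0]]
wrist_force: [-1.9, 0.1, 3.8]
width: 0.332
grasp_force: 30.0
```

Contact with the floor (+5 N). I release, opening only to 50 mm, then lift.

Call:
{"name": "move_arm", "arguments": {"targets": [[0, 0, 0, 0, 0, 0, 0.033], [0, 0, 0, 0, 0, 0, 0.04], [0, 0, 0, 0, 0, 0, 0.05], [0, 0, 0, 0, 0, 0, 0.05], [0, 0, 0, 0, 0, -0.01, 0.05], [0, 0, 0, 0, 0, -0.03, 0.05], [0, 0, 0, 0, 0, -0.06, 0.05], [0, 0, 0, 0, 0, -0.1, 0.05], [0, 0, 0, 0, 0, -0.1, 0.0]]}}

```text
clock: 15.7
position: [525.6, 139.1, 84.1]
tool_rot: [[0.999, 0.045, 0.009], [0.045, -0.999, 0.0], [0.01, 0.0, -1.0]]
wrist_force: [0.1, 1.0, 1.0]
width: 0.498
grasp_force: 0.0
```

```bash
python3 go.py 513.5 249 45 0.045; python3 - <<'E'
from m import *
c=cam("scene"); p=proj(c,[520,160,60])[0].astype(int)
cv2.imwrite("pics/s7.png",cv2.resize(c["img"][p[1]-70:p[1]+80,p[0]-100:p[0]+100],None,fx=4,fy=4,interpolation=cv2.INTER_CUBIC))
E
```

```text
[0.0, -0.0095, 0.0, -0.0075, -0.1103, 0.039]
15.7 [525.6 139.1  84.1] [0.09 0.97 0.96] 0.498 0.0
```

View pics/s7.png

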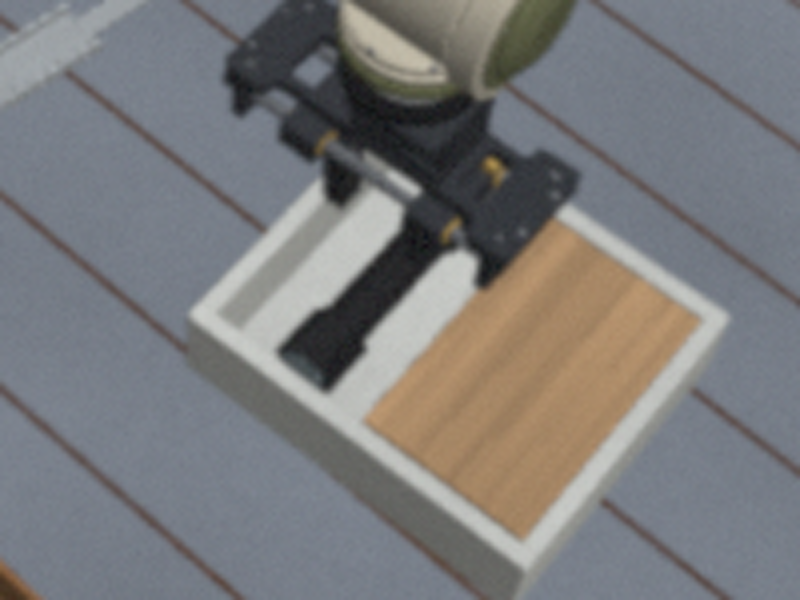

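The flashlight lies flat in the compartment along box x, with its head at crop (325,350) well clear of the walls, and the panel is still open. Next I press and close.

Call:
{"name": "move_arm", "arguments": {"targets": [[0, 0, 0, -0.002, -0.05, 0, 0], [0, 0, 0, -0.005, -0.11, 0, 0], [0, 0, 0, -0.005, -0.11, 0, 0], [0, 0, 0, -0.005, -0.11, 0, 0], [0, 0, 0, -0.005, -0.11, 0, 0], [0, 0, 0, -0.005, -0.11, 0, 0], [0, 0, 0, -0.005, -0.11, 0.025, 0], [0, 0, 0, -0.005, -0.11, 0.04, 0], [0, 0, 0, -0.005, -0.11, 0.045, 0], [0, 0, 0, -0.005, -0.11, 0.045, 0]]}}

```text
clock: 16.75
position: [513.3, 247.7, 33.5]
tool_rot: [[0.999, 0.044, -0.001], [0.044, -0.999, -0.0], [-0.001, 0.0, -1.0]]
wrist_force: [-0.0, -1.3, -0.2]
width: 0.006
grasp_force: 0.0
```

Call:
{"name": "move_arm", "arguments": {"targets": [[0, 0, 0, 0, 0, 0.002, 0], [0, 0, 0, 0, 0, 0.004, 0], [0, 0, 0, 0, 0, 0.0055, 0], [0, 0, 0, 0, 0, 0.0055, 0]]}}

```text
clock: 17.15
position: [513.9, 248.4, 29.4]
tool_rot: [[0.999, 0.045, 0.002], [0.045, -0.999, -0.0], [0.002, 0.0, -1.0]]
wrist_force: [-1.4, -3.0, 8.0]
width: 0.004
grasp_force: 3.8
```

Call:
{"name": "move_arm", "arguments": {"targets": [[0, 0, 0, 0, 0, 0.001, 0], [0, 0, 0, 0, 0.004, 0.0012, 0], [0, 0, 0, 0, 0.01, 0.0012, 0], [0, 0, 0, 0, 0.02, 0.0012, 0], [0, 0, 0, 0, 0.03, 0.0012, 0], [0, 0, 0, 0, 0.04, 0.0012, 0], [0, 0, 0, 0, 0.05, 0.0012, 0], [0, 0, 0, 0, 0.06, 0.0012, 0], [0, 0, 0, 0, 0.07, 0.0012, 0], [0, 0, 0, 0, 0.08, 0.0012, 0], [0, 0, 0, 0, 0.09, 0.0012, 0], [0, 0, 0, 0, 0.098, 0.0012, 0], [0, 0, 0, 0, 0.103, 0.0012, 0], [0, 0, 0, 0, 0.107, 0.0012, 0], [0, 0, 0, 0, 0.11, 0.0012, 0], [0, 0, 0, 0, 0.113, 0.0012, 0]]}}

```text
clock: 18.75
position: [519.4, 136.7, 28.7]
tool_rot: [[0.999, 0.045, 0.004], [0.045, -0.999, 0.002], [0.004, -0.002, -1.0]]
wrist_force: [0.0, 6.6, 9.7]
width: 0.004
grasp_force: 4.7
```

Call:
{"name": "move_arm", "arguments": {"targets": [[0, 0, 0, 0, 0.002, 0, 0], [0, 0, 0, 0, 0.002, 0, 0], [0, 0, 0, 0, 0.002, -0.005, 0], [0, 0, 0, 0, 0.002, -0.03, 0], [0, 0, 0, 0, 0.002, -0.08, 0], [0, 0, 0, -0.03, 0.05, -0.15, 0], [0, 0, 0, -0.1, 0.25, -0.15, 0], [0, 0, 0, -0.1, 0.35, -0.15, 0], [0, 0, 0, -0.1, 0.35, -0.15, 0], [0, 0, 0, -0.1, 0.35, -0.15, 0], [0, 0, 0, -0.1, 0.35, -0.15, 0], [0, 0, 0, -0.1, 0.35, -0.15, 0], [0, 0, 0, -0.1, 0.35, -0.15, 0], [0, 0, 0, -0.1, 0.35, -0.15, 0], [0, 0, 0, -0.1, 0.35, -0.15, 0]]}}

```text
clock: 20.25
position: [433.8, -218.4, 177.1]
tool_rot: [[0.999, 0.043, -0.0], [0.043, -0.999, 0.0], [-0.0, -0.0, -1.0]]
wrist_force: [0.6, -0.9, -0.2]
width: 0.002
grasp_force: 0.0
```

```bash
python3 - <<'E'
from m import *
c=cam("scene"); t=cam("top")
for cc,pt in((t,(248,225)),(c,(360,270))):
    im=cc["img"].astype(int); m=im[...,2]-im[...,0]>25; cnt,st=blob(m,pt); print(st,[np.round(x,1) for x in rect(cc,cnt,64)[1:]])
o=env.get_obs(); print(o["position"],o["wrist_force"],o["clock"])
# colours along box y in the scene view at box x=+40: gap at either panel end
B=np.array([515.9,196.7]); ex=np.array([.999,.046]); ey=np.array([-.046,.999])
for y in range(-120,10,3): print(y,*[c["img"][v,u].tolist() for u,v in [proj(c,np.r_[B+ex*40+ey*y,64])[0].round().astype(int)]],end=' ')
E
```

```text
[ 227  209   45   71 3188] [array([518.8, 142.6]), array([175.8, 110.1]), np.float64(2.0)]
[ 316  237   84   78 3250] [array([517.9, 146.2]), array([178.3, 113.2]), np.float64(2.6)]
[ 434.0699283  -217.22922135  177.12356836] [ 0.85611885 -0.2863816   0.47684939] 20.35
-120 [145, 138, 133] -117 [181, 183, 179] -114 [194, 198, 196] -111 [195, 199, 195] -108 [180, 186, 189] -105 [120, 148, 174] -102 [107, 144, 178] -99 [103, 139, 173] -96 [104, 137, 171] -93 [101, 136, 169] -90 [106, 141, 175] -87 [104, 139, 172] -84 [105, 142, 177] -81 [105, 141, 172] -78 [101, 134, 166] -75 [100, 135, 165] -72 [94, 125, 156] -69 [97, 128, 159] -66 [100, 133, 166] -63 [99, 134, 167] -60 [104, 138, 168] -57 [101, 137, 166] -54 [103, 136, 167] -51 [99, 133, 164] -48 [96, 127, 157] -45 [95, 125, 154] -42 [97, 130, 160] -39 [99, 133, 164] -36 [104, 137, 170] -33 [104, 139, 172] -30 [102, 136, 168] -27 [100, 134, 166] -24 [99, 134, 164] -21 [106, 139, 171] -18 [101, 135, 168] -15 [100, 135, 166] -12 [101, 133, 165] -9 [99, 134, 166] -6 [98, 132, 164] -3 [103, 137, 167] 0 [102, 136, 168] 3 [107, 135, 164] 6 [151, 162, 170] 9 [189, 192, 191]
```

The panel's two measured centres are 104.9 mm apart (the stroke is 105), and there is no gap at the end wall. The arm is clear, so I hand in.

```bash
python3 -c "
from bench import env
print(env.finish_job())"
```

```text
the job is handed in; nothing more can be done
None
```

The flashlight lies flat in the box's compartment, the panel is slid fully shut by camera measurement, nothing else was touched, and the job was handed in at about 20 s; the verdict was not shown.

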